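# Load a test cassette through the reader's slot

### The job

Take the flat test cassette out of its stand, feel for the slot in the plate on top of the reader and post the cassette down through it on its narrow edge. Push it past the sprung wipers until it stops on the bottom, gently and without ever forcing it, then let go and leave everything else where it is.

Things in the scene. Friction and masses are not known exactly. Their poses are not given: they have to be found in the camera images.
- cassette_center (a point): Centre of the test cassette: a flat white plastic slab with grey ribs and a grey window on both faces, 10 mm thick (its x), 60 mm wide (its y), 95 mm high (its z), 60 g, the same front and back. The point lies half-way up, 47.5 mm below the top edge. It starts upright in the stand, with a little play.
- stand: Low grey stand, fixed; base 86 x 100 mm, origin at the centre of its underside. The cassette stands on its 8 mm thick base between grey walls that reach 38 mm high; the upper 65 mm of the cassette is clear above them.
- reader: White desktop reader, fixed, 170 mm (its x) by 130 mm (its y), origin at the centre of its underside, small dark display on its -x side. A flat grey plate forms the top, upper face 108 mm above the origin; nothing stands higher but 1 mm screw heads 40 mm or more from the slot. More than 35 N of contact between cassette and reader is forcing it.
- tip_box: Blue pipette tip box with clear lid, 130 x 85 x 70 mm, loose, origin under its centre; leave alone.
- bench_timer: White bench timer, 64 x 64 x 22 mm, loose, origin under its centre; leave alone.
- label_roll: Roll of white labels, 58 mm across, 24 mm high, loose, origin under its centre; leave alone.
- reader_top (a point): Middle of the reader's top, level with the plate's upper face; axes as the reader's. The plate has one sharp-edged slot, 13 mm along x by 65 mm along y, straight down. The plate is clamped anywhere up to 16 mm either side of this point along x, so the slot's centre is at y = 0 and an unmeasured x of -16 to +16 mm: feel for it. Flat plate surrounds it.
- reader_floor (a point): Middle of the hard inner bottom, 91 mm below the plate's upper face. Two sprung rollers 18 to 30 mm below that face wipe the cassette; pushing past them takes about 4 to 12 N and they hold it at any depth. Home, the cassette's top edge is only 4 mm above the plate, too low to stay between fingers: push the last part on the top edge.

How it is judged:
By the outcome, as a careful person would: the job done as asked, in the order asked, and still so for the second after the job is handed in, with the robot touching nothing.
It also fails if it takes over 72 s, if anything falls off the work surface, if the arm or the gripper's body presses on something with over 40 N, if the wrist force passes 120 N, or if a joint passes its speed limit or range.

### The arm

A 7-joint arm with a two-finger parallel gripper is mounted at the origin on a cart in front of the work surface, level with it; the furniture and walls round the work are solid. World frame = base frame: x ahead of the robot, y to its left, z up, the work surface at z = 0. Lengths are in m, angles in rad, forces in N, time in s.
With the tool pointing down it reaches from about 0.4 to 0.9 m from the base axis. Payload 5.5 kg.
Tool frame: the origin (TCP) lies midway between the tips of the shut fingers; the grasp point (between the pads) lies 19 mm behind it (manip.grip_depth is the distance from the TCP to the grasp point, in m); z points along the fingers, y is the line along which they close (so a half turn about z gives the same grasp; the last joint's range is limited). The gripper opens to 92 mm and grips with 3 to 60 N. Pads are 19 mm wide; open, the fingers measure 130 mm over their backs; the gripper's body (75 mm by 190 mm) begins 47 mm behind the grasp point.
Start: joints at [1.535, 0.501, -0.427, 1.55, 0.221, 1.138, -0.21], TCP at [0.191, -0.621, 0.227] pointing down, gripper open.
Joint ranges: [-2.88, 2.88], [-0.31, 2.03], [-1.54, 1.56], [0.2, 2.42], [-1.41, 4.55], [0.19, 2.02], [-2.57, 2.57]. Speed limits (rad/s): [2.57, 2.57, 3.14, 3.14, 3.14, 3.14, 3.14].

### API

Orientations are given as a unit quaternion [x, y, z, w].
In Python, from bench import manip, effector, viewer gives the robot as it stands. Calls block until the motion is done:
- manip.move_pose(position, orientation): joint-space move of the TCP to a pose.
- manip.servo_line(position, ori=None, vel=0.15): straight line of the TCP; ori=None keeps the orientation; vel is the mean speed in m/s.
- manip.movej(angles): joint-space move.
- effector.open_jaws() and effector.close(f_grip=None): open the fingers fully, or close them until they stop; f_grip is the grip in N (None keeps the last).
- manip.sleep(seconds).
- manip.solve_ik(position, orientation): joint angles nearest the present ones, or None.
- viewer.get_image(name): name is "side" or "top" or "wrist"; returns the picture (420x560x3 uint8, red, green, blue); there is no depth.
- viewer.get_calibration(name): a dict with "vfov" (degrees; the focal length in pixels is half the picture's height over the tangent of half this angle, whatever the lens; pixels are square), "cx", "cy" (the principal point, pixels), "eye" and "attitude" of the camera in the world. Camera axes: x right, y down, z forward; pixel columns grow to the right and rows downward; lengths in m; the calibration is good to about 2 mm. The wrist camera is an equidistant fisheye: a pixel r from the principal point sees the ray r / f radians off the axis. A picture is of the moment at which its call begins: read the wrist's pose just before it. get_calibration takes no time and is no camera call; for the wrist camera it gives the pose at the moment of the call.
A pose or a line that the arm cannot do raises manip.PlanningError and nothing moves.
- manip.hand_in(): hands the job in; it is judged then, once.
Readings, each from a call of its own:
- manip.current_clock(): time.
- manip.current_q(): joint angles.
- manip.current_joint_velocities(): joint speeds.
- manip.current_tau(): joint torques, N m.
- manip.current_tool_pos(): TCP position.
- manip.current_tcp_rot(): TCP orientation.
- manip.current_force(): force on the tool from outside, world axes, zero at the start.
- manip.current_wrist_torque(): the same for the moment, N m.
- manip.current_finger_gap(): finger opening in m.
- manip.current_gripper_force(): force on a finger pad.
Only numpy, scipy, OpenCV 4.12 (cv2) and the standard library are available. Lean on these libraries where they do the work, as an engineer would, in place of code of your own. Each camera call takes 0.05 s, during which the arm holds its last target. There are 200 camera calls.

## Working session

There is one attempt and no reset: what is moved stays moved. The work goes in short steps, each a Python script; the robot and the scene stay as the last script left them, time stands still between calls to the robot, and variables do not carry over. Pictures are saved under pics/ and viewed, at most 10 in all, crops included, and the job is handed in when it is done.

```bash
mkdir -p pics; ls; python3 - <<'E'
from bench import manip, effector, viewer
import cv2
for n in ("side","top","wrist"):
    print(n, viewer.get_calibration(n))
    cv2.imwrite(f"pics/{n}0.png", viewer.get_image(n)[:,:,::-1])
print(manip.current_clock(), manip.current_tcp_rot(), manip.current_tool_pos(), manip.grip_depth)
E
```

```text
pics
side {'vfov': 43.41976099548893, 'cx': 286.5029544560199, 'cy': 216.32010403374494, 'eye': array([-0.05193046,  0.91987335,  0.59496972]), 'attitude': array([-0.22879199,  0.8136052 , -0.5136166 ,  0.14798244])}
top {'vfov': 45.44582039447952, 'cx': 281.3364384321562, 'cy': 213.09751164262534, 'eye': array([ 0.37810993, -0.01625866,  1.11222765]), 'attitude': array([ 0.70639414, -0.70474316,  0.04494263, -0.0482137 ])}
wrist {'vfov': 65.70646984690485, 'cx': 279.03929615127527, 'cy': 214.70885106547036, 'eye': array([ 0.25582705, -0.60133402,  0.38367227]), 'attitude': array([ 0.79782621, -0.58908571, -0.07679082,  0.10273527])}
0.15 [ 9.88860091e-01  1.48846035e-01 -7.21948616e-05 -7.56715237e-04] [ 0.19114434 -0.62070776  0.22589684] 0.0188
```

View pics/top0.png

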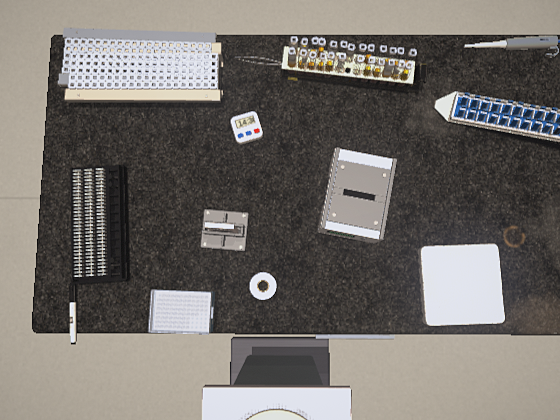

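View pics/side0.png

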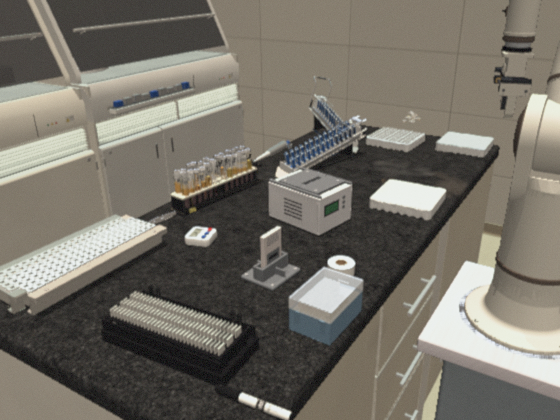

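The top view shows the stand with the cassette at about (224,228), the reader at (358,195) with a dark slot at (359,194), the timer at (246,127), the roll at (263,286) and the tip box at (181,311). In the side view the cassette stands upright in the stand at (270,250), and the reader is at (310,200). I'll zoom in on the stand and reader.

```bash
python3 - <<'E'
import cv2, numpy as np
im=cv2.imread("pics/top0.png"); s=cv2.imread("pics/side0.png")
a=cv2.resize(im[140:250,310:410],None,fx=4,fy=4,interpolation=cv2.INTER_CUBIC)
b=cv2.resize(im[200:255,195:255],None,fx=6,fy=6,interpolation=cv2.INTER_CUBIC)
out=np.zeros((440,800,3),np.uint8); out[:,:400]=a; out[:330,420:780]=b
cv2.imwrite("pics/zoom1.png",out)
E
```

```text
(no output)
```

View pics/zoom1.png

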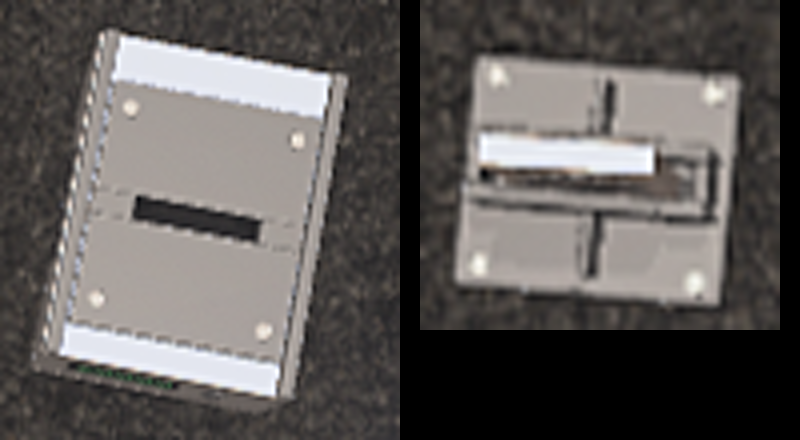

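The zoom shows the grey plate with a dark slot about 32 x 6.5 px, which matches 65 x 13 mm. The white cassette top edge is at about (212,223) to (234,227) in the full image. Next I'll compute coarse poses and check IK.

```bash
cat > h.py <<'E'
import numpy as np, cv2
from scipy.spatial.transform import Rotation as R
from bench import manip, effector, viewer
def rays(px, cal, fish=False, H=420):
    px=np.atleast_2d(np.asarray(px,float)); f=H/2/np.tan(np.radians(cal["vfov"])/2)
    u=(px-[cal["cx"],cal["cy"]])/f
    if fish:
        r=np.linalg.norm(u,axis=1,keepdims=True)+1e-12
        d=np.hstack([u/r*np.sin(r),np.cos(r)])
    else: d=np.hstack([u,np.ones((len(u),1))])
    return R.from_quat(cal["attitude"]).apply(d)
def onplane(px, cal, z, fish=False):
    d=rays(px,cal,fish); return cal["eye"]+d*((z-cal["eye"][2])/d[:,2])[:,None]
def project(P, cal, fish=False, H=420):
    f=H/2/np.tan(np.radians(cal["vfov"])/2)
    c=R.from_quat(cal["attitude"]).inv().apply(np.atleast_2d(P)-cal["eye"])
    rho=np.linalg.norm(c[:,:2],axis=1,keepdims=True)+1e-12
    u=c[:,:2]/rho*np.arctan2(rho,c[:,2:]) if fish else c[:,:2]/c[:,2:]
    return u*f+[cal["cx"],cal["cy"]]
def rect(mask, cal, z, near, fish=False, amin=40):
    """contour nearest to pixel `near` -> rect on plane z: centre, (long,short), angle of the long axis"""
    cs=[c for c in cv2.findContours(mask.astype(np.uint8),cv2.RETR_EXTERNAL,cv2.CHAIN_APPROX_NONE)[0] if cv2.contourArea(c)>amin]
    c=min(cs,key=lambda c:abs(cv2.pointPolygonTest(c.astype(np.float32),tuple(map(float,near)),True)) if cv2.pointPolygonTest(c.astype(np.float32),tuple(map(float,near)),False)<0 else -1)
    p=onplane(c[:,0,:],cal,z,fish)[:,:2]
    (cx,cy),(w,h),_=b=cv2.minAreaRect((p*1000).astype(np.float32))
    q=cv2.boxPoints(b); e=max((q[1]-q[0],q[2]-q[1]),key=np.linalg.norm)
    return np.array([cx,cy])/1000,(max(w,h),min(w,h)),np.degrees(np.arctan2(e[1],e[0]))%180,cv2.boundingRect(c)
def down(yaw):  # tool z down, tool y along (cos yaw, sin yaw)
    y=np.array([np.cos(yaw),np.sin(yaw),0]); z=np.array([0,0,-1.]); return R.from_matrix(np.column_stack([np.cross(y,z),y,z])).as_quat()
E
python3 - <<'E'
from h import *
im=cv2.imread("pics/top0.png"); g=im.max(2).astype(int); cal=viewer.get_calibration("top")
m=np.zeros(g.shape,bool); m[180:210,335:385]=g[180:210,335:385]<90
s=rect(m,cal,.108,(359,194)); print("slot",s)
m=np.zeros(g.shape,bool); m[215:235,205:245]=im.min(2)[215:235,205:245]>190
c=rect(m,cal,.103,(222,226)); print("cass",c)
w=rect(im.min(2)[:]>185,cal,.108,(365,158)); print("white far",w)
w=rect(im.min(2)[:]>185,cal,.108,(350,230)); print("white near",w)
cal=viewer.get_calibration("wrist"); T=R.from_quat(manip.current_tcp_rot())
print("cam in tool", T.inv().apply(cal["eye"]-manip.current_tool_pos()), (T.inv()*R.from_quat(cal["attitude"])).as_matrix().round(3))
for name,o in (("slot",s),("cass",c)):
    a=np.radians(o[2])+np.pi/2
    for k in (a,a+np.pi):
        for z in (.07,.12,.2,.25):
            q=manip.solve_ik([*o[0],z],down(k)); print(name,round(np.degrees(k)),z,None if q is None else np.round(q,2))
E
```

```text
slot (array([ 0.55018127, -0.16832251]), (64.16426849365234, 11.727022171020508), np.float32(78.60337), (343, 189, 32, 12))
cass (array([0.48696698, 0.11481693]), (57.62574768066406, 10.284381866455078), np.float32(86.298515), (205, 222, 29, 7))
white far (array([ 0.6233291, -0.1822966]), (108.87567901611328, 22.51738166809082), np.float32(78.92973), (338, 149, 55, 20))
white near (array([ 0.47789841, -0.15363641]), (109.15116119384766, 15.506046295166016), np.float32(78.73397), (325, 221, 55, 18))
cam in tool [ 0.06754488  0.00034172 -0.15790324] [[-0.    -0.967 -0.254]
 [ 1.    -0.     0.   ]
 [-0.    -0.254  0.967]]
slot 169 0.07 [-0.53  0.88  1.13  1.89 -0.95  1.03 -2.32]
slot 169 0.12 [-0.43  0.65  0.93  1.87 -0.64  0.96 -2.55]
slot 169 0.2 [-0.55  0.6   1.12  1.81 -0.6   1.12 -2.56]
slot 169 0.25 [-0.66  0.69  1.36  1.76 -0.71  1.29 -2.47]
slot 349 0.07 [ 0.87  0.7  -0.83  1.85  0.65  0.89 -0.47]
slot 349 0.12 [ 0.91  0.64 -0.89  1.82  0.59  0.97 -0.43]
slot 349 0.2 [ 0.96  0.54 -0.95  1.76  0.49  1.1  -0.35]
slot 349 0.25 [ 0.99  0.48 -0.98  1.71  0.43  1.19 -0.31]
cass 176 0.07 [ 0.66  0.91 -1.3   2.02  1.03  1.1   1.94]
cass 176 0.12 [ 0.68  0.77 -1.3   2.    0.86  1.09  2.06]
cass 176 0.2 [ 0.71  0.56 -1.29  1.93  0.6   1.12  2.25]
cass 176 0.25 [ 0.74  0.45 -1.29  1.88  0.48  1.17  2.36]
cass 356 0.07 [ 0.58  0.76 -1.14  2.02  0.87  0.95 -1.09]
cass 356 0.12 [ 0.54  0.57 -1.04  2.    0.62  0.93 -0.89]
cass 356 0.2 [ 0.71  0.56 -1.29  1.93  0.6   1.12 -0.89]
cass 356 0.25 [ 0.74  0.45 -1.29  1.88  0.48  1.17 -0.78]
```

Sizes and heights agree with the given values. Now I'll measure the slot and then the cassette with the wrist camera.

```bash
python3 - <<'E'
from h import *
def look(xy,yaw,z,name):
    manip.move_pose([*xy,z],down(np.radians(yaw))); manip.sleep(.3)
    cal=viewer.get_calibration("wrist"); im=viewer.get_image("wrist")[:,:,::-1]
    cv2.imwrite(f"pics/{name}.png",im); np.save(f"pics/{name}.npy",cal,allow_pickle=True)
    print(name,manip.current_tool_pos(),manip.current_clock(),project([[*xy,z-.1]],cal,True)); return im
a=look((.5502,-.1683),-11.3,.21,"w_slot"); b=look((.487,.1148),-3.7,.205,"w_cass")
cv2.imwrite("pics/both.png",cv2.resize(np.hstack([a,b]),(800,300)))
E
```

```text
w_slot [ 0.55015997 -0.16861284  0.21000328] 2.575 [[279.53567822 213.68472296]]
w_cass [0.48729885 0.11408747 0.20491217] 4.0417 [[279.08103496 213.30524981]]
```

View pics/both.png

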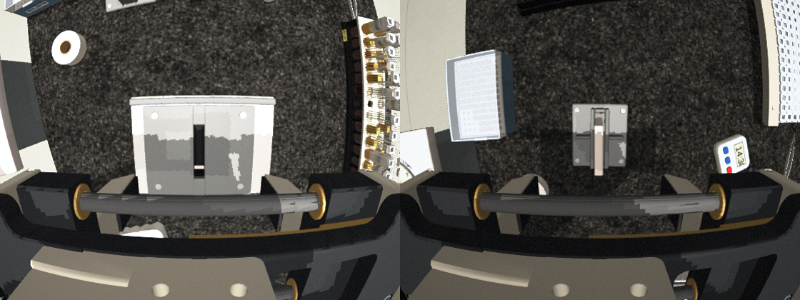

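The wrist views show the slot at about full-scale pixel (277,211) and the cassette at about (279,210), both near the predicted positions. I'll extract the edges from crops.

```bash
python3 - <<'E'
from h import *
a=cv2.imread("pics/w_slot.png"); b=cv2.imread("pics/w_cass.png")
ca=a[130:270,180:380]; cb=b[135:255,230:330]
out=np.zeros((420,800,3),np.uint8)
r=cv2.resize(a[160:265,240:320],None,fx=4,fy=4,interpolation=cv2.INTER_CUBIC); out[:420,:320]=r
r=cv2.resize(cb[:105],None,fx=4,fy=4,interpolation=cv2.INTER_CUBIC); out[:420,360:760]=r
cv2.imwrite("pics/zoom2.png",out)
cal=np.load("pics/w_slot.npy",allow_pickle=True).item()
m=np.zeros(a.shape[:2],bool); m[160:265,250:305]=a[160:265,250:305].max(2)<110
print(rect(m,cal,.108,(277,195),True))
cal=np.load("pics/w_cass.npy",allow_pickle=True).item()
print(np.c_[onplane([(279,160),(279,213),(279,250)],cal,.103,True)])
for r in range(170,250,8): print(r,b[r,264:294].mean(1).astype(int))
E
```

```text
(array([ 0.54880481, -0.16802704]), (63.36297607421875, 13.548747062683105), np.float32(78.95851), (270, 175, 17, 75))
[[0.4898359  0.15814995 0.103     ]
 [0.48691548 0.11454835 0.103     ]
 [0.48473565 0.08200907 0.103     ]]
170 [180 176 156 142 161 164 152 116  74  87 102 103 106 106 107 108 106  99
 107 140 167 141  80  97 141 159 164 146 129 159]
178 [174 161 135 144 162 161 148 130 203 251 251 250 250 250 249 249 250 250
 250 236 190 172 129 100 147 163 158 142 125 160]
186 [ 97  89  80  90  96  89  76  81 140 234 253 239 200 193 187 194 187 194
 230 235 159  83  60  93 155 168 156 147 110 100]
194 [ 75  71  72  86  93  93  78  77 129 183 197 192 191 193 190 187 184 191
 181 151 114  87  67  67  88  97  87  73  69  80]
202 [ 97  88  81  88  92  91  80  76 130 183 195 195 194 190 191 190 193 191
 181 152 109  83  64  76  94  91  92  77  88 108]
210 [ 93  87  83  89  95  88  82  73 132 187 193 194 192 193 191 189 188 188
 180 148 112  78  63  86  89  91  84  72  90 109]
218 [ 97  84  69  84  91  90  83  71 132 185 191 190 194 189 188 189 187 186
 180 151 109  73  64  96 107 103  99  84  88 105]
226 [ 96  84  74  97 106 103  92  71 125 180 191 190 185 188 191 187 188 187
 175 148  95  48  69 101 109 104  97  93  91 109]
234 [ 21  29  61  99 107 106  91  80 119 177 191 188 192 189 186 188 185 186
 180 149 106  67  63  99 102 103  95  61  27  22]
242 [ 32  32  27  27  20  17  12  32 126 195 212 208 209 208 208 208 209 211
 200 157  87  29  30  27  25  19  26  28  40  44]
```

View pics/zoom2.png

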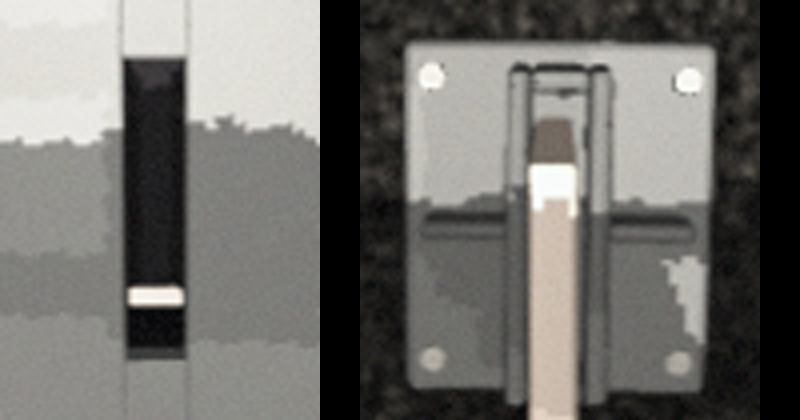

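The slot is clean and dark, spanning rows 175–249 and columns 270–287. It measures 63 x 13.5 mm on the plate plane, and the two views agree within 1.5 mm. The cassette's top edge occupies columns 272–283 from row 176 down. Now its ends.

```bash
python3 - <<'E'
from h import *
b=cv2.imread("pics/w_cass.png"); cal=np.load("pics/w_cass.npy",allow_pickle=True).item()
print([(r,int(b[r,274:281].mean())) for r in list(range(170,180))+list(range(236,262,1))])
m=np.zeros(b.shape[:2],bool); m[176:262,268:288]=b[176:262,268:288].mean(2)>140
print(rect(m,cal,.103,(278,210),True))
E
```

```text
[(170, 105), (171, 106), (172, 105), (173, 106), (174, 101), (175, 121), (176, 228), (177, 250), (178, 250), (179, 250), (236, 187), (237, 194), (238, 197), (239, 208), (240, 210), (241, 210), (242, 209), (243, 211), (244, 212), (245, 155), (246, 58), (247, 23), (248, 28), (249, 28), (250, 25), (251, 23), (252, 23), (253, 24), (254, 25), (255, 25), (256, 22), (257, 19), (258, 24), (259, 28), (260, 26), (261, 28)]
(array([0.48650723, 0.11592731]), (58.85015106201172, 10.504083633422852), np.float32(85.9377), (272, 176, 14, 70))
```

```bash
python3 - <<'E'
from h import *
q=down(np.radians(-4.05)); c=(.4867,.1157)
manip.move_pose([*c,.16],q); manip.servo_line([*c,.071],q,vel=.1)
effector.close(40); manip.sleep(.2)
print(manip.current_finger_gap(),manip.current_gripper_force(),manip.current_force(),manip.current_tool_pos())
manip.servo_line([*c,.22],q,vel=.1)
s=(.5490,-.1680); q2=down(np.radians(-11.15))
manip.servo_line([*s,.22],q2,vel=.15); manip.sleep(.4)
print(manip.current_finger_gap(),manip.current_force(),manip.current_tool_pos(),manip.current_clock())
for n in ("wrist","side"): 
    np.save(f"pics/h_{n}.npy",viewer.get_calibration(n),allow_pickle=True); cv2.imwrite(f"pics/h_{n}.png",viewer.get_image(n)[:,:,::-1])
a=cv2.imread("pics/h_wrist.png")[150:300,180:380]; b=cv2.imread("pics/h_side.png")[100:250,230:430]
cv2.imwrite("pics/held.png",np.hstack([cv2.resize(x,None,fx=2,fy=2,interpolation=cv2.INTER_CUBIC) for x in (a,b)]))
E
```

```text
0.009501138229416518 39.99545395374298 [ 1.21241464  0.33701985 -0.79966215] [0.48671652 0.11568779 0.07099624]
0.009821138700996063 [-0.13634419 -0.49548505 -0.42739425] [ 0.54899551 -0.16791535  0.22002666] 10.9417
```

View pics/held.png

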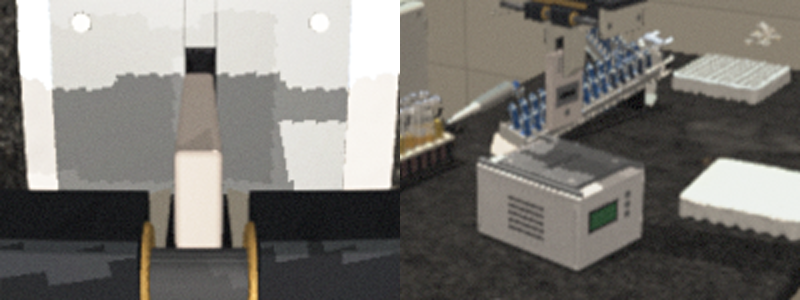

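The cassette is held upright with a gap of 9.8 mm, its lower end lining up with the slot ahead of it. Now a guarded descent to feel for the slot.

```bash
cat >> h.py <<'E'
def descend(xy,q,z0,z1,step,fmax,f0,vel=.03,settle=.03):
    """guarded straight descent; returns z commanded and the change of force"""
    z=z0; log=[]
    while z>z1+1e-6:
        z=max(z-step,z1); manip.servo_line([*xy,z],q,vel=vel); manip.sleep(settle)
        f=manip.current_force()-f0; log.append((round(z*1000,1),*f.round(1)))
        if f[2]>fmax or np.hypot(f[0],f[1])>fmax: break
    return z,f,log
E
python3 - <<'E'
from h import *
q=down(np.radians(-11.15)); s=(.5490,-.1680); f0=manip.current_force()
manip.servo_line([*s,.177],q,vel=.1); manip.sleep(.2); f0=manip.current_force(); print(f0)
z,f,log=descend(s,q,.177,.160,.001,4,f0); print(*log,sep="\n"); print(manip.current_tool_pos(),manip.current_clock())
E
```

```text
[ 1.25830829  0.74129636 -0.49463662]
(176.0, np.float64(-1.3), np.float64(-0.4), np.float64(-1.1))
(175.0, np.float64(-1.6), np.float64(-0.2), np.float64(0.9))
(174.0, np.float64(-0.7), np.float64(-0.3), np.float64(-0.4))
(173.0, np.float64(-1.7), np.float64(-0.5), np.float64(-0.5))
(172.0, np.float64(-0.7), np.float64(-0.6), np.float64(-0.5))
(171.0, np.float64(-2.2), np.float64(-0.8), np.float64(-0.5))
(170.0, np.float64(-1.6), np.float64(-0.2), np.float64(0.6))
(169.0, np.float64(-1.5), np.float64(0.4), np.float64(0.2))
(168.0, np.float64(-1.2), np.float64(-0.5), np.float64(-1.1))
(167.0, np.float64(-0.5), np.float64(-0.5), np.float64(0.0))
(166.0, np.float64(-1.8), np.float64(-1.5), np.float64(-0.5))
(165.0, np.float64(-1.7), np.float64(-0.5), np.float64(-0.2))
(164.0, np.float64(-1.2), np.float64(-0.3), np.float64(-0.9))
(163.0, np.float64(-1.5), np.float64(-0.9), np.float64(-0.4))
(162.0, np.float64(-1.1), np.float64(-0.9), np.float64(-0.2))
(161.0, np.float64(-1.1), np.float64(-0.9), np.float64(-0.3))
(160.0, np.float64(-1.0), np.float64(0.7), np.float64(1.1))
[ 0.54898048 -0.16799494  0.15997174] 16.6417
```

It entered the slot without contact and is 11 mm deep. Continuing past the wipers under guard.

```bash
python3 - <<'E'
from h import *
q=down(np.radians(-11.15)); s=(.5490,-.1680); f0=np.array([0,0,-.6])
z,f,log=descend(s,q,.160,.112,.0015,16,f0,vel=.03,settle=.02); print(*[tuple(map(float,l)) for l in log],sep="\n"); print(manip.current_tool_pos(),manip.current_finger_gap(),manip.current_clock())
E
```

```text
(158.5, 0.2, -1.2, 0.8)
(157.0, -0.1, -0.3, -0.7)
(155.5, -0.6, 0.1, 0.2)
(154.0, -0.3, -0.6, -0.0)
(152.5, 1.1, 0.4, 0.7)
(151.0, 0.2, 0.7, 4.7)
(149.5, 0.1, -1.4, 5.8)
(148.0, 0.8, 0.3, 5.8)
(146.5, 0.3, 0.3, 4.9)
(145.0, 1.3, 0.1, 4.1)
(143.5, 2.0, -0.0, 3.9)
(142.0, 2.2, 0.2, 2.8)
(140.5, 1.4, 0.4, 3.5)
(139.0, 2.3, -0.3, 4.3)
(137.5, 1.8, -0.3, 2.8)
(136.0, 1.5, 0.3, 3.7)
(134.5, 1.9, 0.5, 3.4)
(133.0, 1.9, -0.4, 3.7)
(131.5, 1.9, -0.9, 2.4)
(130.0, 2.3, -0.0, 3.1)
(128.5, 1.2, -0.2, 3.9)
(127.0, 1.8, -0.5, 3.5)
(125.5, 2.8, 0.1, 3.7)
(124.0, 1.7, 0.5, 2.5)
(122.5, 1.2, 0.1, 3.8)
(121.0, 1.8, -0.6, 3.1)
(119.5, 2.3, -0.8, 2.4)
(118.0, 2.5, -0.1, 3.0)
(116.5, 2.6, -0.3, 3.4)
(115.0, 1.3, -0.0, 2.8)
(113.5, 1.9, 0.1, 2.4)
(112.0, 2.6, 0.9, 3.8)
[ 0.54890039 -0.16799075  0.11183227] 0.009650358153548255 25.175
```

```bash
python3 - <<'E'
from h import *
q=down(np.radians(-11.15)); s=(.5490,-.1680)
effector.open_jaws(); manip.servo_line([*s,.165],q,vel=.12); effector.close(20); manip.sleep(.2)
f0=manip.current_force(); print(f0,manip.current_finger_gap(),manip.current_clock())
manip.servo_line([*s,.147],q,vel=.06)
z,f,log=descend(s,q,.147,.1155,.0015,16,f0,vel=.03,settle=.02); print(*[tuple(map(float,l)) for l in log],sep="\n")
if z<.116:
    z,f,log=descend(s,q,z,.1095,.0004,11,f0,vel=.01,settle=.05); print(*[tuple(map(float,l)) for l in log],sep="\n")
print(manip.current_tool_pos(),manip.current_clock())
E
```

```text
[ 0.41967452 -0.08443468  0.21054472] 0.000429994485279469 28.75
(145.5, -0.4, -0.2, -0.5)
(144.0, -0.6, 0.1, 0.9)
(142.5, -0.0, -0.8, 3.9)
(141.0, 0.2, 0.1, 3.0)
(139.5, -0.2, 0.1, 4.0)
(138.0, -0.6, -0.1, 3.0)
(136.5, 0.1, -0.2, 3.2)
(135.0, -0.2, -0.6, 3.9)
(133.5, 0.1, 0.2, 2.2)
(132.0, -0.3, 0.5, 2.0)
(130.5, -0.6, -0.3, 2.1)
(129.0, 0.5, 0.2, 3.0)
(127.5, -0.1, -0.2, 1.4)
(126.0, 0.3, 0.6, 2.7)
(124.5, -0.9, 0.7, 2.6)
(123.0, -0.4, 0.7, 2.4)
(121.5, 0.5, 1.1, 3.1)
(120.0, 0.5, 0.0, 2.2)
(118.5, -1.0, 1.0, 2.6)
(117.0, -0.3, -1.0, 2.8)
(115.5, -0.0, 0.5, 2.6)
(115.1, -0.1, 0.1, 3.2)
(114.7, 0.1, -0.5, 4.3)
(114.3, -0.2, -0.1, 4.0)
(113.9, 0.4, -0.4, 3.9)
(113.5, -0.2, -1.5, 4.9)
(113.1, -0.2, -0.3, 4.6)
(112.7, -0.3, -0.1, 3.7)
(112.3, 0.5, 0.9, 5.4)
(111.9, 0.7, -0.6, 7.8)
(111.5, -0.1, 0.6, 10.0)
(111.1, -1.0, 0.7, 11.1)
[ 0.55000912 -0.16810689  0.1123218 ] 38.1
```

It stopped at z = 112.3 mm, where home should be 112 mm, and the force rose to 11 N. I'll back off and check.

```bash
python3 - <<'E'
from h import *
q=down(np.radians(-11.15)); s=(.5490,-.1680)
manip.servo_line([*s,.21],q,vel=.12); manip.sleep(.3)
cal=viewer.get_calibration("wrist"); a=viewer.get_image("wrist")[:,:,::-1]; cv2.imwrite("pics/end_w.png",a)
m=np.zeros(a.shape[:2],bool); m[160:262,255:305]=a[160:262,255:305].max(2)<110
print("cass proj",project([[.549,-.168,.112]],cal,True),manip.current_clock(),manip.current_force())
b=viewer.get_image("side")[:,:,::-1]
r=cv2.resize(a[160:265,225:325],None,fx=4,fy=4,interpolation=cv2.INTER_CUBIC); t=cv2.resize(b[155:260,260:360],None,fx=4,fy=4,interpolation=cv2.INTER_CUBIC)
cv2.imwrite("pics/end.png",np.hstack([r,t]))
E
```

```text
cass proj [[279.95357737 215.2309638 ]] 39.425 [ 0.71899007 -0.2750917   0.2809561 ]
```

View pics/end.png

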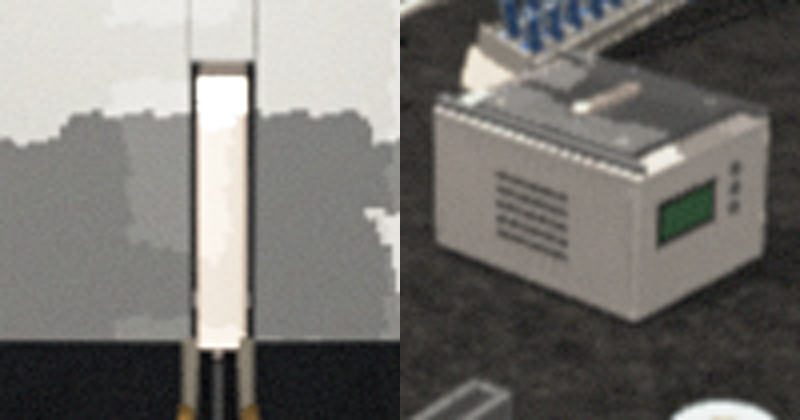

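The wrist view shows the cassette centred in the slot and parallel to it, with its top edge at columns 274–287, rows 178–247. The side view shows that edge only slightly above the plate and level. The fingers are clear, so I'm handing in.

```bash
python3 -c "
from bench import manip
print(manip.hand_in(), manip.current_clock())"
```

```text
the job is handed in; nothing more can be done
the job is handed in; nothing more can be done
```

The cassette is through the slot and resting on the bottom of the reader. The final push peaked at about 11 N and the fingers are clear. I moved nothing else and handed the job in shortly after 39 s on the robot's clock.

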